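# Lift a lacquered spectacle front to the light box with a lifter

### The job

Take the spatula-like lifter from its rubber pad, slide its blade under the round-rimmed spectacle front lying on the drying tray, lift it off on the blade and lower it gently onto the two support bars of the light box, centred on them and square to them, with the lens rims side by side across the bars. The lacquer is fresh, so the gripper must never touch this front; leave the square-rimmed front where it lies. Finally lay the lifter back flat on its pad.

Things in the scene. Friction and masses are not known exactly. Their poses are not given: they have to be found in the camera images.
- round_front: the front of a spectacle frame to be moved: black plastic, two round rims 54 mm across with clear lenses, joined by a short bridge; 133 mm along its own y, 54 mm along x, 5 mm thick, 35 g. It lies flat across two wooden bars of the drying tray. Origin: centre of its underside, z up
- square_front: another black spectacle front, with two rectangular rims 56 x 44 mm; 138 mm along y, 44 mm along x, 5 mm thick. It lies on the other lane of the tray and must stay there. Origin: centre of its underside
- drying_tray: fixed steel tray, mesh deck 12 mm above the bench, 240 mm (x) by 320 mm (y), no rim. Four wooden bars, 14 wide, 16 high, 200 long, run along its x at y = -122, -26, +26, +122 mm, tops at 28 mm: two lanes centred at y = -74 and +74 mm, 82 mm free between a lane's bars. A front lies across each lane; a blade fits under it between the bars from the -x (robot) side. Origin: centre of underside
- light_box: fixed white box, 190 mm (x) by 210 mm (y), top face 45 mm above the bench. On it two grey support bars, 14 wide, 16 high, 110 long, run along its x at y = -48 and +48 mm, their middle at x = -30 mm, 82 mm free between them: a blade can be lowered between and drawn out to -x. A small lens lies on its rear (+x) corner. Origin: centre of underside
- seat (a point): point on the light box midway between the two support bars, at the middle of their length, level with their tops (61 mm above the bench); axes as the light box. The round front's origin belongs here
- lifter: small spatula, 150 g: flat steel blade 90 mm long (x -45 to +45), 56 mm wide (y), 2 mm thick (z 0 to 2); from its rear edge a neck, then a brown wooden handle slant up and back at 55 degrees to the horizontal. Handle 18 mm wide along y, 15 mm thick, 105 mm long, top end 117 mm behind and 109 mm above the origin. Origin: centre of the blade's underside, x towards the tip
- lifter_grip (a point): point on the handle's centre line where it can be gripped across y from above: 84 mm behind and 63 mm above the lifter's origin; axes as the lifter
- lifter_pad: fixed black rubber pad, 120 mm (x) by 80 mm (y), 4 mm thick, on which the lifter's blade lies at the start, handle towards the robot. Origin: centre of the underside
Things that resemble listed ones, but are neither listed nor needed, are in the scene too. Of the things that look like the lifter, the larger one is meant.

How it is judged:
By the outcome, as a careful person would: the job done as asked, in the order asked, and still so for the second after the job is handed in, with the robot touching nothing.
It also fails if it takes over 61 s, if anything falls off the work surface, if the arm or the gripper's body presses on something with over 40 N, if the wrist force passes 120 N, or if a joint passes its speed limit or range.

### The arm

A 7-joint arm with a two-finger parallel gripper is mounted at the origin on the work surface. World frame = base frame: x ahead of the robot, y to its left, z up, the work surface at z = 0. Lengths are in mm, angles in rad, forces in N, time in s.
With the tool pointing down it reaches from about 425 to 975 mm from the base axis. Payload 16.7 kg.
Tool frame: the origin (TCP) lies between the finger pads; the fingertips stand 19 mm ahead of it and the grasp point (between the pads) is the TCP; z points along the fingers, y is the line along which they close (so a half turn about z gives the same grasp; the last joint's range is limited). The gripper opens to 85 mm and grips with 20 to 120 N. Pads are 22 mm wide; open, the fingers measure 114 mm over their backs; the gripper's body (76 mm by 85 mm) begins 54 mm behind the grasp point. The pads swing forward as they close: fully open they stand 13 mm farther back than shut.
Start: joints at [-0.149, 0.426, 0.074, 1.606, -0.034, 1.111, -0.067], TCP at [674.965, -0.02, 250.302] pointing down, gripper open.
Joint ranges: [-2.85, 2.85], [-0.5, 2.14], [-1.23, 1.37], [0.21, 2.46], [-1.02, 4.16], [0.16, 2.05], [-2.73, 2.73]. Speed limits (rad/s): [1.89, 1.89, 2.39, 2.39, 3.01, 3.01, 3.01].

### API

Orientations are given as [roll, pitch, yaw] about the fixed x, y, z axes, in that order (R = Rz(yaw) Ry(pitch) Rx(roll)).
In Python, from bench import robot gives the robot as it stands. The module is installed in compiled form; this text tells all that it offers.
- The arm moves only by the shell command python3 -m inch 'ROWS' [OPENING] [FORCE]. ROWS is a JSON object of lists of equal length, an entry for each row: "xyz": the shift along the tool's x, y, z each as a share of 0.06 m, from -1 to 1, a list of three; "twist": the turn about the tool's z as a share of 0.15 rad, from -1 to 1. A call has 1 to 20 rows; each row shifts and turns the commanded pose from where the row before left it, along the tool's axes as they then stand; what a row does not reach is not made up. A row lasts 1/8 s, in which the tool goes at most 62.5 mm and 10.7 degrees, less where a joint would pass 70% of its speed; a pose out of reach is approached as far as the arm can. A call with a number of a shift or a turn outside -1 to 1 is refused whole. A call with a gripper value outside its range is refused whole. OPENING is the finger opening in mm, from 0 to 85.4, set as the call begins (- or left out, the last holds). The fingers move at their own pace and stop on an object; FORCE is the grip in N (left out, the last holds). Time passes only in rows, so rows that do not move let the fingers close. It gives the time, the measured TCP pose, the force, the opening and the grip force at its end, in the units of the state.
- robot.get_state(): the state, without advancing time (a new reading comes with each control period).
- robot.read_camera(name): name is "scene" or "side" or "wrist"; returns (picture, depth): 384x512x3 uint8, red, green, blue; 384x512 float32, mm along the optical axis (not along the pixel's ray), 0 where there is no reading.
- robot.camera_info(name): a dict with "camera_matrix" (3x3 intrinsics, pixels), "k1" (the pictures are not rectified: a ray, as slopes to the right and down, at radius r is drawn at 1 + k1 r^2 times it, then the intrinsics apply), "position" and "orientation" of the camera in the world. Camera axes: x right, y down, z forward; pixel columns grow to the right and rows downward; lengths in mm; the calibration is good to about 2 mm. A picture is of the moment at which its call begins: read the wrist's pose just before it. camera_info takes no time and is no camera call; for the wrist camera it gives the pose at the moment of the call.
- robot.finish_job(): hands the job in; it is judged then, once.
The state is a dict: "time_s": time; "qpos": joint angles; "dq": joint speeds; "joint_torque": joint torques, N m; "tool_pos": TCP position; "ee_rot": TCP orientation; "wrist_force": force on the tool from outside, world axes, zero at the start; "moment": the same for the moment, N m; "grip_width": opening from 0.0 (shut) to 1.0 (fully open); "grip_force": force on a finger pad.
Only numpy, scipy, OpenCV 4.12 (cv2) and the standard library are available. Lean on these libraries where they do the work, as an engineer would, in place of code of your own. Each camera call takes 0.05 s, during which the arm holds its last target. There are 200 camera calls.

## Working session

There is one attempt and no reset: what is moved stays moved. The work goes in short steps, Python scripts to look and compute and a shell command to move; the robot and the scene stay as the last step left them, time stands still between calls to the robot, and variables do not carry over. Pictures are saved under pics/ and viewed, at most 15 in all, crops included, and the job is handed in when it is done.

```bash
mkdir -p pics
cat > h.py <<'E'
import numpy as np, cv2
from bench import robot
from scipy.spatial.transform import Rotation as R
def info(n):
    i=robot.camera_info(n); o=np.array(i["orientation"],float)
    Rm=o if o.shape==(3,3) else R.from_euler('xyz',o).as_matrix()
    return np.array(i["camera_matrix"]),i["k1"],np.array(i["position"],float),Rm
def rays(i,px):
    K,k1,p,Rm=i
    d=np.array([k1,0,0,0,0],float)
    u=cv2.undistortPoints(np.array(px,float).reshape(-1,1,2),K,d).reshape(-1,2)
    return np.c_[u,np.ones(len(u))]@Rm.T
def plane(i,px,z):
    r=rays(i,px); return i[2]+r*((z-i[2][2])/r[:,2])[:,None]
def cloud(i,depth):
    v,u=np.mgrid[0:384,0:512]; r=rays(i,np.c_[u.ravel(),v.ravel()])
    return (i[2]+r*depth.ravel()[:,None]).reshape(384,512,3)
def snap(n,f):
    i=info(n); rgb,d=robot.read_camera(n); cv2.imwrite(f"pics/{f}.png",rgb[:,:,::-1]); np.savez(f"pics/{f}.npz",rgb=rgb,d=d,K=i[0],k=i[1],p=i[2],R=i[3]); return i,rgb,d
def load(f):
    z=np.load(f"pics/{f}.npz"); return (z['K'],float(z['k']),z['p'],z['R']),z['rgb'],z['d']
E
python3 - <<'E'
from h import *
import json
for n in ("scene","side","wrist"):
    print(n,robot.camera_info(n)); snap(n,n+"0")
a=cv2.imread("pics/scene0.png");b=cv2.imread("pics/side0.png");
cv2.imwrite("pics/w.png",cv2.resize(cv2.imread("pics/wrist0.png"),None,fx=1.5,fy=1.5))
cv2.imwrite("pics/a.png",cv2.resize(a,None,fx=1.5,fy=1.5))
print(robot.get_state())
E
```

```text
scene {'camera_matrix': array([[467.46069019,   0.        , 252.2026691 ],
       [  0.        , 467.46069019, 183.67196585],
       [  0.        ,   0.        ,   1.        ]]), 'k1': 0.009847966664442577, 'position': array([1090.08418027,  261.59715939, 1115.94189885]), 'orientation': array([-2.57627644,  0.00451019,  1.97822897])}
side {'camera_matrix': array([[425.21789734,   0.        , 255.07715735],
       [  0.        , 425.21789734, 195.57727569],
       [  0.        ,   0.        ,   1.        ]]), 'k1': -0.04298419613925085, 'position': array([ 20.73793683, 729.76759839, 613.51242696]), 'orientation': array([-2.13658151, -0.00361835, -2.5692672 ])}
wrist {'camera_matrix': array([[320.9642138 ,   0.        , 258.62362019],
       [  0.        , 320.9642138 , 188.41681571],
       [  0.        ,   0.        ,   1.        ]]), 'k1': -0.07172523830862892, 'position': array([675.24931693,  78.09924584, 372.96595345]), 'orientation': array([ 2.82942812e+00,  2.13914320e-03, -4.43048290e-04])}
{'time_s': 0.15, 'qpos': array([-0.14949767,  0.42656896,  0.07390611,  1.60644723, -0.03407732,
        1.11079088, -0.06710386]), 'dq': array([-0.00035448, -0.0015146 ,  0.00144213, -0.00353067,  0.00073131,
       -0.00022277, -0.00071641]), 'joint_torque': array([ 3.53649346e-03, -9.50319314e+01,  3.76378521e+00, -4.63760948e+01,
        1.94719800e-02,  7.75260734e-03, -7.80283835e-05]), 'tool_pos': array([ 6.74712632e+02, -5.95658130e-02,  2.49791520e+02]), 'ee_rot': array([-3.14064348e+00,  1.00055351e-04,  1.57072320e+00]), 'wrist_force': array([-0.26497895, -0.17869546, -0.00059258]), 'moment': array([-0.03369378, -0.02321134,  0.05482781]), 'grip_force': 0.0, 'grip_width': 1.0005002963092056}
```

View pics/a.png

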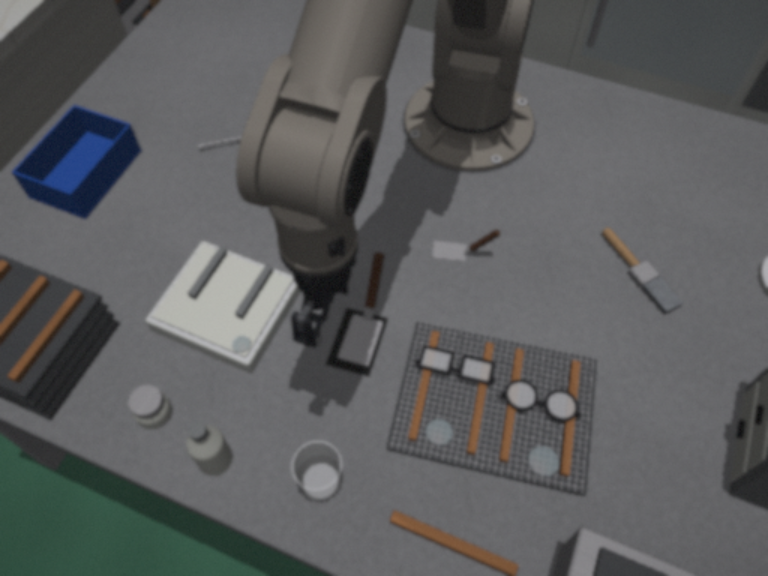

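The scene picture (1.5x) shows three lifter-like things:
- (358,340): on a black pad, with a dark brown handle up to (376,258).
- (465,248): a smaller one, lying on bare bench.
- (640,270): a flat, light-handled scraper.

The one on the pad fits: it is the larger of the slanted-handle pair and it is on the pad. On the tray, the square front is at (456,365) and the round front at (540,400). The light box is at (225,300). I'll confirm in an enlarged crop.

Run:
```python
from h import *
a=cv2.imread("pics/scene0.png"); w=cv2.imread("pics/wrist0.png"); s=cv2.imread("pics/side0.png")
c=cv2.resize(a[140:260,205:345],(700,600),interpolation=cv2.INTER_CUBIC)
cv2.imwrite("pics/crop1.png",c)
t=np.hstack([cv2.resize(w,(400,300)),cv2.resize(s,(400,300))]);
t2=cv2.resize(a[205:335,255:405],(400,300),interpolation=cv2.INTER_CUBIC); t3=cv2.resize(a[155:250,90:215],(400,300),interpolation=cv2.INTER_CUBIC)
cv2.imwrite("pics/mix.png",np.vstack([t,np.hstack([t2,t3])]))
```

```text
(no output)
```

View pics/crop1.png

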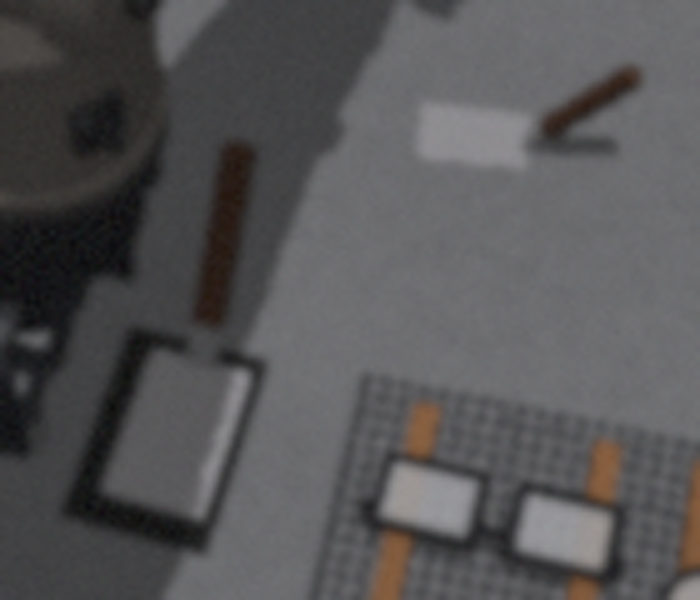

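View pics/mix.png

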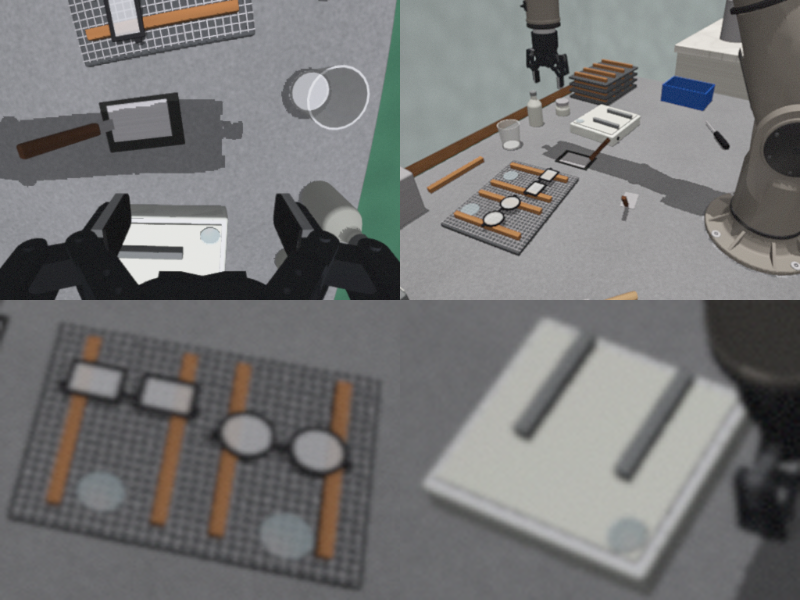

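The crop confirms it: the larger slanted-handle spatula lies on the black pad (crop (165,430)), and the smaller twin lies on bare bench at (520,130). In the wrist view the lifter is at (130,125) of the tile. The round front is in the +y lane, and the box bars are clear. Next I'll measure.

```bash
cat >> h.py <<'E'
def comps(mask,mn):
    n,l,s,c=cv2.connectedComponentsWithStats(mask.astype(np.uint8),connectivity=8)
    return [(l==k,s[k],c[k]) for k in range(1,n) if s[k,4]>=mn]
def rect(P):  # min-area rectangle of world xy points: centre, long, short, long-axis angle deg
    (c,(w,h),a)=cv2.minAreaRect(P[:,:2].astype(np.float32))
    if w<h: w,h,a=h,w,a+90
    return np.round(c,1),round(w,1),round(h,1),round((a+90)%180-90,2)
def show(tag,i,m,z):
    v,u=np.nonzero(m); P=plane(i,np.c_[u,v],z); print(tag,"px",u.mean().round(),v.mean().round(),len(u),*rect(P))
E
python3 - <<'E'
from h import *
i,rgb,d=load("wrist0"); hsv=cv2.cvtColor(rgb,cv2.COLOR_RGB2HSV)
C=cloud(i,d)
print("bench z",np.median(C[260:280,20:60,2]), "pad colour",rgb[135,137],rgb[185,228],"blade",rgb[150,175],"handle",rgb[182,70])
H,S,V=[hsv[...,k].astype(int) for k in range(3)]
roi=np.zeros((384,512),bool); roi[110:260,0:300]=1
for m,s,c in comps(roi&(V<45)&(S<110),150): show("pad",i,m,4)
for m,s,c in comps(roi&((H<15)|(H>170))&(S>100)&(V>25),100):
    v,u=np.nonzero(m); P=C[m]; print("handle",len(u),c); 
    for f in (0,.25,.5,.75): 
        q=(u>=np.quantile(u,f))&(u<=np.quantile(u,f+.25)); print(np.median(P[q],0).round(1))
    show("handle z63",i,m,63)
for m,s,c in comps(roi&(V>95)&(S<60)&(abs(C[...,2]-6)<5),300): show("blade?",i,m,6)
i,rgb,d=load("scene0"); hsv=cv2.cvtColor(rgb,cv2.COLOR_RGB2HSV); H,S,V=[hsv[...,k].astype(int) for k in range(3)]
C=cloud(i,d)
roi=np.zeros((384,512),bool); roi[205:335,255:405]=1
for m,s,c in comps(roi&(H<18)&(S>110)&(V>80),60): show("bar",i,m,28)
roi=np.zeros((384,512),bool); roi[150:250,90:215]=1
for m,s,c in comps(roi&(V>150)&(S<50),300):
    show("box",i,m,45); print(np.median(C[m],0))
    f=cv2.fillPoly(np.zeros((384,512),np.uint8),[cv2.convexHull(np.argwhere(m)[:,::-1].astype(np.int32))],1)>0
    for b,s2,_ in comps(f&(V<135)&(C[...,2]>52),40): show("sbar",i,b,61)
E
```

```text
bench z -0.23295979868689187 pad colour [118 117 120] [53 53 55] blade [123 123 127] handle [49 33 27]
pad px 198.0 170.0 1884 [584.7  -3.7] 117.9 76.9 6.83
handle 1585 [ 73.08201893 179.9318612 ]
[474.6  -8.7 110.7]
[487.2  -7.9  92.2]
[501.3  -6.3  71.8]
[518.1  -4.7  48.2]
handle z63 px 73.0 180.0 1585 [482.7 -13.8] 122.6 20.0 14.68
blade? px 179.0 153.0 3565 [580.3   1.7] 91.0 56.5 6.39
bar px 344.0 243.0 86 [530.1 270.5] 58.0 10.7 10.19
bar px 382.0 252.0 107 [516.  364.9] 61.0 12.1 9.92
bar px 280.0 269.0 200 [659.4 144.5] 123.8 10.9 10.06
bar px 317.0 279.0 210 [645.5 238.2] 120.2 10.9 10.1
bar px 338.0 289.0 171 [650.3 291.7] 92.3 12.3 8.98
bar px 378.0 298.0 190 [633.8 385.2] 93.1 12.5 9.9
box px 148.0 202.0 4027 [ 621.  -245.4] 205.9 186.3 88.99
[ 637.06267937 -243.45668171   44.85675626]
sbar px 138.0 181.0 227 [ 590.  -291.8] 111.2 18.8 -0.19
sbar px 169.0 194.0 222 [ 592.2 -196.6] 113.0 16.6 -0.44
```

The tray's yaw is about 10°, the box's is about 0°, and the lifter's is about 6.4° with its blade centre at (580,2). I'll look at the round front more closely from the wrist before grasping.

```bash
python3 -m inch '{"xyz":[[0.5,-0.15,-0.1],[0.5,-0.15,-0.1],[0.5,-0.15,-0.1],[0.5,-0.15,-0.1],[0.5,-0.15,-0.1],[0.5,-0.15,-0.1],[0.5,-0.15,-0.1],[0.5,-0.15,-0.1],[0,0,0],[0,0,0]],"twist":[0,0,0,0,0,0,0,0,0,0]}'
python3 - <<'E'
from h import *
i,rgb,d=snap("wrist","wrist1"); snap("scene","scene1")
cv2.imwrite("pics/w1.png",cv2.resize(rgb[:,:,::-1],None,fx=1.5,fy=1.5))
hsv=cv2.cvtColor(rgb,cv2.COLOR_RGB2HSV); H,S,V=[hsv[...,k].astype(int) for k in range(3)]
C=cloud(i,d)
for m,s,c in comps((H<18)&(S>110)&(V>80)&(abs(C[...,2]-28)<8),100): show("bar",i,m,28)
for m,s,c in comps((V<60)&(C[...,2]>26)&(C[...,2]<45),150): show("front",i,m,33)
E
```

```text
time_s: 1.4
tool_pos: [603.1, 239.4, 298.0]
ee_rot: [-3.141, 0.001, 1.57]
wrist_force: [-0.5, 0.2, 0.7]
grip_width: 0.999
grip_force: 0.0
bar px 286.0 22.0 1013 [631.7 386. ] 93.5 13.9 10.01
bar px 182.0 42.0 724 [517.6 366.2] 71.2 13.8 9.94
bar px 298.0 107.0 834 [648.7 292.9] 91.3 13.6 9.83
bar px 198.0 124.0 548 [529.3 272.4] 62.5 13.6 9.61
bar px 293.0 150.0 1029 [644.2 240. ] 118.1 14.4 10.07
bar px 197.0 167.0 279 [524.7 219.4] 34.6 13.6 9.52
bar px 301.0 220.0 938 [658.5 145.9] 121.9 15.6 9.88
bar px 212.0 234.0 233 [539.8 125.1] 32.2 15.3 10.55
front px 246.0 126.0 168 [587.  271.7] 44.5 23.3 13.68
front px 234.0 195.0 1022 [571.2 177.1] 136.3 44.0 -82.08
```

View pics/w1.png

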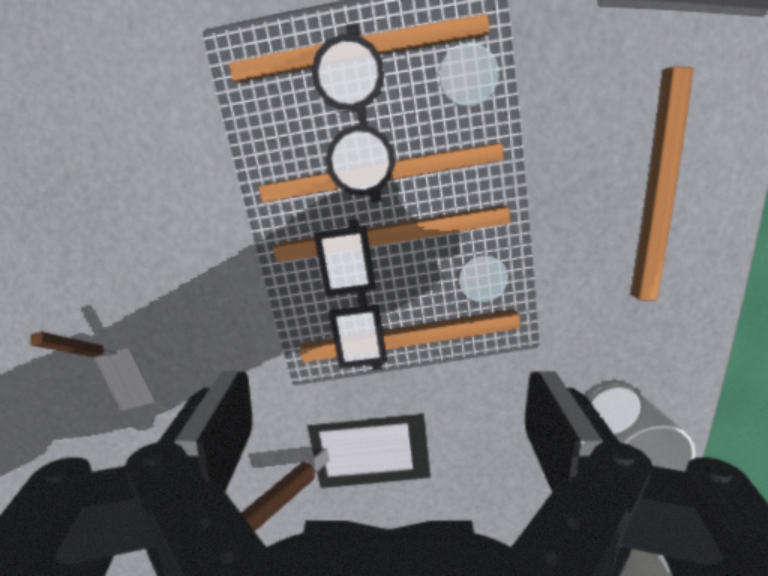

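The wrist view (1.5x) shows the round rims at (348,72) and (361,160), lying across the +y lane. A loose lens sits ahead of them at (470,75). The square front is at (345,260) and (357,337). Next, the exact rim centres and plane geometry.

Run:
```python
from h import *
def rims(i,rgb,box,tag,z=31,t=60):
    g=cv2.cvtColor(rgb,cv2.COLOR_RGB2GRAY); x0,x1,y0,y1=box
    m=np.zeros_like(g); m[y0:y1,x0:x1]=g[y0:y1,x0:x1]<t
    cs,h=cv2.findContours(m,cv2.RETR_CCOMP,cv2.CHAIN_APPROX_NONE); L=[]
    for c,hh in zip(cs,h[0]):
        if hh[3]>=0 and cv2.contourArea(c)>300*(0.3 if tag=='scene' else 1):
            P=plane(i,c.reshape(-1,2),z)[:,:2].astype(np.float32); (cx,cy),(a,b),_=cv2.fitEllipse(P); L.append((cx,cy)); print(tag,round(cx,1),round(cy,1),round(a,1),round(b,1))
    L=np.array(L)
    if len(L)==2:
        L=L[L[:,1].argsort()]; v=L[1]-L[0]; print(tag,"mid",L.mean(0).round(1),"sep",np.linalg.norm(v).round(1),"yaw",np.degrees(np.arctan2(-v[0],v[1])).round(2))
i,rgb,d=load("wrist1"); rims(i,rgb,(195,275,10,140),"wrist")
C=cloud(i,d); print("lens loose z",np.median(C[40:60,305:320,2]))
i2,r2,_=load("scene1"); rims(i2,r2,(325,395,245,290),"scene")
```

```text
lens loose z 16.892893438848148
```

Run:
```python
from h import *
def rims(i,rgb,box,tag,z=30,mn=300):
    x0,x1,y0,y1=box; g=cv2.cvtColor(rgb,cv2.COLOR_RGB2GRAY); roi=np.zeros_like(g,bool); roi[y0:y1,x0:x1]=1
    g2=cv2.GaussianBlur(g,(3,3),0)
    print(tag,"pct",np.percentile(g[roi],[2,10,30,50,70,90,98]))
    L=[]
    for t in (145,160,175):
      cs=[c for m,s,c in comps(roi&(g2>t),mn) for c in [m]]
      L=[]
      for m in cs:
        c=max(cv2.findContours(m.astype(np.uint8),cv2.RETR_EXTERNAL,cv2.CHAIN_APPROX_NONE)[0],key=len)
        P=plane(i,c.reshape(-1,2),z)[:,:2].astype(np.float32); (cx,cy),(a,b),_=cv2.fitEllipse(P); L.append((cx,cy)); print(t,c.reshape(-1,2).mean(0).round(),round(cx,1),round(cy,1),round(a,1),round(b,1))
      if len(L)==2:
        A=np.array(L); A=A[A[:,1].argsort()]; v=A[1]-A[0]; print(tag,"mid",A.mean(0).round(1),"sep",np.linalg.norm(v).round(1),"yaw",np.degrees(np.arctan2(-v[0],v[1])).round(2))
i,rgb,d=load("wrist1"); rims(i,rgb,(200,270,15,138),"wrist")
print("loose",plane(i,[[313,50]],17).round(1))
i2,r2,_=load("scene1"); rims(i2,r2,(325,395,245,290),"scene",mn=80)
```

```text
wrist pct [ 51.  60.  98. 138. 184. 212. 216.]
145 [232.  48.] 572.4 358.8 43.0 43.4
145 [261.  64.] 604.8 335.8 24.6 60.9
145 [211.  83.] 550.4 323.9 40.1 71.3
145 [240. 107.] 580.7 293.2 43.3 43.4
160 [232.  48.] 572.3 358.8 42.5 42.9
160 [240. 106.] 580.7 293.2 42.6 42.9
wrist mid [576.5 326. ] sep 66.2 yaw 7.29
175 [232.  48.] 572.3 358.9 42.1 42.1
175 [240. 106.] 580.7 293.1 41.9 42.3
wrist mid [576.5 326. ] sep 66.3 yaw 7.31
loose [[667.1 358.2  17. ]]
scene pct [ 41.  56.  79.  86.  92. 143. 150.]
145 [347. 263.] 580.2 292.4 30.2 31.4
145 [374. 270.] 571.5 358.2 28.7 31.1
scene mid [575.9 325.3] sep 66.4 yaw 7.46
```

The front's middle is (576.3,325.7) at yaw 7.35°, with lane clearance fine. Now to above the lifter grip at (496.8,-7.3), turned to yaw 6.4°.

```bash
python3 -m inch '{"xyz":[[-0.515,-0.22,0.25],[-0.515,-0.22,0.25],[-0.515,-0.22,0.25],[-0.515,-0.22,0.25],[-0.515,-0.22,0.25],[-0.515,-0.22,0.25],[-0.515,-0.22,0.25],[-0.515,-0.22,0.25],[0,0,0],[0,0,0],[0,0,0],[0,0,0],[0,0,0],[0,0,0],[0,0,0],[0,0,0],[0,0,0],[0,0,0],[0,0,0],[0,0,0]],"twist":[0,0,0,0,0,0,0,0,0.973,0.973,0.973,0.973,0.973,0.973,0.973,0.973,0.973,0.973,0,0]}'
python3 - <<'E'
from h import *
i,rgb,d=snap("wrist","wrist2"); i,rgb,d=snap("scene","scene2")
C=cloud(i,d); hsv=cv2.cvtColor(rgb,cv2.COLOR_RGB2HSV); H,S,V=[hsv[...,k].astype(int) for k in range(3)]
roi=np.zeros((384,512),bool); roi[150:250,225:275]=1
for m,s,c in comps(roi&((H<15)|(H>170))&(S>90)&(V>25),40):
    P=C[m]; print(len(P),c); 
    for lo in (30,50,70,90): 
        q=P[(P[:,2]>lo)&(P[:,2]<lo+20)]; print(np.median(q,0).round(1) if len(q) else None)
i,rgb,d=load("wrist2"); g=cv2.cvtColor(rgb,cv2.COLOR_RGB2GRAY); print(robot.get_state()["tool_pos"],robot.get_state()["ee_rot"])
cv2.imwrite("pics/w2.png",rgb[:,:,::-1])
E
```

```text
time_s: 4.0
tool_pos: [497.3, -7.6, 178.3]
ee_rot: [3.142, 0.0, 0.114]
wrist_force: [-0.8, 0.5, 0.5]
grip_width: 0.999
grip_force: 0.0
129 [249.14728682 187.05426357]
[522.1  -4.1  40.5]
[510.4  -6.   59.3]
[496.9  -8.5  80. ]
[482.   -9.5 100. ]
[497.33076178  -7.45725255 178.30764568] [-3.14157049e+00  4.74641164e-05  1.13112048e-01]
```

View pics/w2.png

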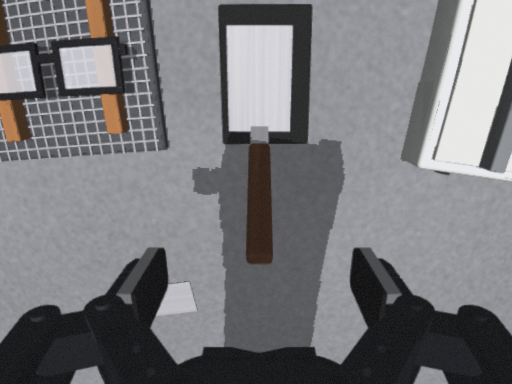

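The wrist view shows the handle (260,200) midway between the fingers and parallel to them. Descend and grip.

```bash
python3 -m inch '{"xyz":[[0,0,0.31],[0,0,0.31],[0,0,0.31],[0,0,0.31],[0,0,0.31],[0,0,0.3],[0,0,0]],"twist":[0,0,0,0,0,0,0]}' && python3 -m inch '{"xyz":[[0,0,0],[0,0,0],[0,0,0],[0,0,0],[0,0,0],[0,0,0],[0,0,0]],"twist":[0,0,0,0,0,0,0]}' 0 90
```

```text
time_s: 4.97
tool_pos: [496.6, -7.4, 66.4]
ee_rot: [3.141, 0.002, 0.112]
wrist_force: [-0.0, -0.1, 0.5]
grip_width: 1.001
grip_force: 0.0
time_s: 5.85
tool_pos: [497.4, -7.3, 67.7]
ee_rot: [-3.141, -0.0, 0.111]
wrist_force: [-2.7, -0.1, 8.9]
grip_width: 0.195
grip_force: 87.5
```

```bash
python3 -m inch '{"xyz":[[0,0,-0.1],[0,0,-0.3],[0,0,-0.5],[0,0,-0.5],[0,0,-0.5],[0,0,0],[0,0,0]],"twist":[0,0,0,0,0,0,0]}'
python3 - <<'E'
from h import *
i,rgb,d=snap("wrist","wrist3"); s=robot.get_state(); C=cloud(i,d)
Rm=R.from_euler('xyz',s["ee_rot"]).as_matrix(); T=(C-s["tool_pos"])@Rm   # tool coords
m=(T[...,2]>50)&(T[...,2]<72)&(d>0)&(T[...,0]>30)&(T[...,0]<150)&(abs(T[...,1])<50)
for k,st,c in comps(m,500):
    P=T[k]; f=np.linalg.lstsq(np.c_[P[:,:2],np.ones(len(P))],P[:,2],rcond=None)[0]
    print("blade tool",rect(P),"plane",f.round(4),"z",np.median(P[:,2]),c)
    print("bins y by x",[(x,P[(abs(P[:,0]-x)<3),1].min().round(1),P[(abs(P[:,0]-x)<3),1].max().round(1)) for x in (50,80,115)])
cv2.imwrite("pics/w3.png",rgb[:,:,::-1])
E
```

```text
time_s: 6.72
tool_pos: [497.0, -7.1, 181.0]
ee_rot: [-3.141, 0.0, 0.111]
wrist_force: [-0.3, -0.6, -1.7]
grip_width: 0.196
grip_force: 87.8
blade tool (array([78.6,  0.8]), 89.4, 56.7, 0.26) plane [1.52000e-02 1.40000e-03 6.04355e+01] z 61.85311240211534 [259.06587859  78.51699298]
bins y by x [(50, np.float64(-27.2), np.float64(28.9)), (80, np.float64(-27.1), np.float64(29.1)), (115, np.float64(-27.3), np.float64(29.1))]
```

View pics/w3.png

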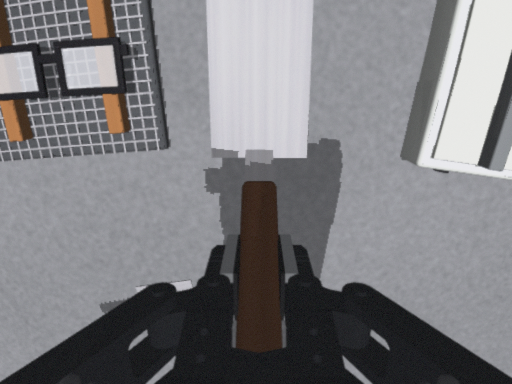

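The wrist view shows the blade (260,80) held straight and level, centred in the fingers. Next I'll go behind the round lane at height, with yaw 0.128.

```bash
python3 -m inch '{"xyz":[[0,0,0],[-0.09,-0.53,0],[-0.09,-0.53,0],[-0.09,-0.53,0],[-0.09,-0.53,0],[-0.09,-0.53,0],[-0.09,-0.53,0],[-0.09,-0.53,0],[-0.09,-0.53,0],[-0.09,-0.53,0],[-0.09,-0.53,0],[0,0,0],[0,0,0],[0,0,0]],"twist":[-0.115,0,0,0,0,0,0,0,0,0,0,0,0,0]}'
cat > goto.py <<'E'
# remaining shift to a world target, in tool axes, as shares
import sys
from h import *
x,y,z,yaw=map(float,sys.argv[1:5]); s=robot.get_state()
Rm=R.from_euler('xyz',s["ee_rot"]).as_matrix(); d=(np.array([x,y,z])-s["tool_pos"])@Rm
print("tool mm",d.round(1),"shares",(d/60).round(3),"twist",round(-(yaw-s["ee_rot"][2])/.15,3),"t",round(s["time_s"],2))
E
python3 goto.py 401.7 303.2 82.8 0.1283
```

```text
time_s: 8.52
tool_pos: [403.3, 300.3, 181.1]
ee_rot: [3.141, 0.0, 0.127]
wrist_force: [1.0, -0.7, -0.8]
grip_width: 0.195
grip_force: 88.0
tool mm [-1.2 -3.1 98.3] shares [-0.02  -0.052  1.638] twist -0.006 t 8.53
```

```bash
python3 -m inch '{"xyz":[[-0.02,-0.06,0.2],[0,0,0.4],[0,0,0.4],[0,0,0.4],[0,0,0.24],[0,0,0],[0,0,0]],"twist":[0,0,0,0,0,0,0]}'
python3 goto.py 493 315 82.8 0.1283
python3 - <<'E'
from h import *
a=snap("side","side4")[1]; b=snap("wrist","wrist4")[1]; 
cv2.imwrite("pics/m4.png",np.hstack([cv2.resize(a[190:340,20:220],(400,300),interpolation=3),cv2.resize(b,(400,300))])[:,:,::-1])
E
```

```text
time_s: 9.4
tool_pos: [401.7, 304.9, 83.5]
ee_rot: [-3.141, -0.001, 0.128]
wrist_force: [0.5, 0.8, -1.8]
grip_width: 0.195
grip_force: 88.0
tool mm [91.8  1.7  0.7] shares [1.53  0.028 0.012] twist 0.0 t 9.4
```

View pics/m4.png

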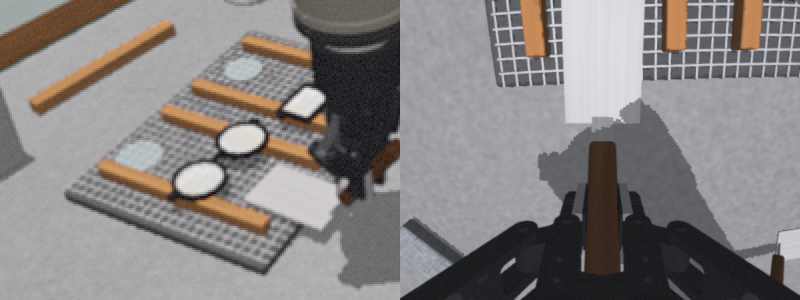

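The side crop shows the blade in front of the front at (300,195), between the bars and below it. The wrist tile shows it clear of both bars. Slide in slowly.

```bash
python3 -m inch '{"xyz":[[0.1,0.01,0],[0.15,0,0.01],[0.18,0,0],[0.18,0,0],[0.18,0,0],[0.18,0,0],[0.18,0,0],[0.18,0,0],[0.15,0,0],[0.06,0,0],[0,0,0],[0,0,0]],"twist":[0,0,0,0,0,0,0,0,0,0,0,0]}'
python3 goto.py 493 315 82.8 0.1283
python3 - <<'E'
from h import *
a=snap("side","side5")[1]; b=snap("scene","scene5")[1]; 
cv2.imwrite("pics/m5.png",np.hstack([cv2.resize(a[190:340,20:220],(400,300),interpolation=3),cv2.resize(b[205:335,255:405],(400,300),interpolation=3)])[:,:,::-1])
E
```

```text
time_s: 11.0
tool_pos: [492.8, 315.9, 82.3]
ee_rot: [3.142, 0.0, 0.129]
wrist_force: [-0.4, -0.2, -1.2]
grip_width: 0.193
grip_force: 88.0
tool mm [ 0.1  0.9 -0.5] shares [ 0.002  0.016 -0.008] twist 0.003 t 11.0
```

View pics/m5.png

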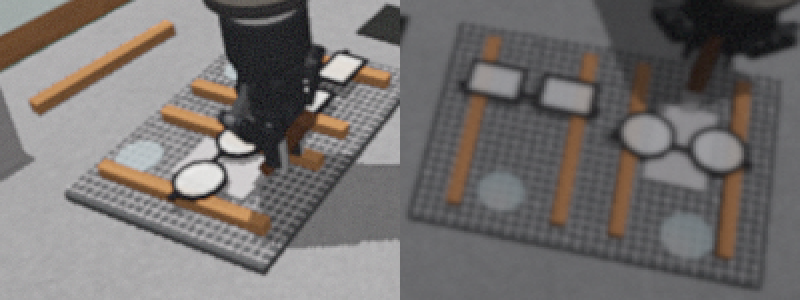

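The blade is under the front, centred on its bridge (scene tile (680,145)), and nothing was disturbed. Lift slowly.

```bash
python3 -m inch '{"xyz":[[0,0,-0.04],[0,0,-0.04],[0,0,-0.04],[0,0,-0.04],[0,0,-0.04],[0,0,-0.04],[0,0,-0.08],[0,0,-0.12],[0,0,-0.16],[0,0,-0.2],[0,0,-0.22],[0,0,-0.22],[0,0,-0.2],[0,0,-0.14],[0,0,-0.08],[0,0,-0.04],[0,0,0],[0,0,0]],"twist":[0,0,0,0,0,0,0,0,0,0,0,0,0,0,0,0,0,0]}'
cat > fr.py <<'E'
from h import *
# find the two lenses' centres in a wrist view taken with the front on the blade; report in tool axes
import sys
def go(tag):
    i,rgb,d=snap("wrist",tag); s=robot.get_state(); C=cloud(i,d); Rm=R.from_euler('xyz',s["ee_rot"]).as_matrix(); T=(C-s["tool_pos"])@Rm
    g=cv2.cvtColor(rgb,cv2.COLOR_RGB2GRAY); m=(g<75)&(T[...,2]>45)&(T[...,2]<70)&(T[...,0]>40)&(d>0)
    for k,st,c in comps(m,150): print("dark",st,rect(T[k]),np.median(T[k],0).round(1))
    cv2.imwrite(f"pics/{tag}v.png",rgb[:,:,::-1])
go(sys.argv[1])
E
python3 fr.py wrist6
```

```text
time_s: 13.35
tool_pos: [493.0, 315.8, 184.0]
ee_rot: [3.141, 0.0, 0.128]
wrist_force: [0.5, 0.2, -1.2]
grip_width: 0.195
grip_force: 88.0
dark [ 136   22  248  105 5571] (array([84.1,  1.1]), 133.1, 53.8, -89.79) [89.6  1.4 57.4]
```

View pics/wrist6v.png

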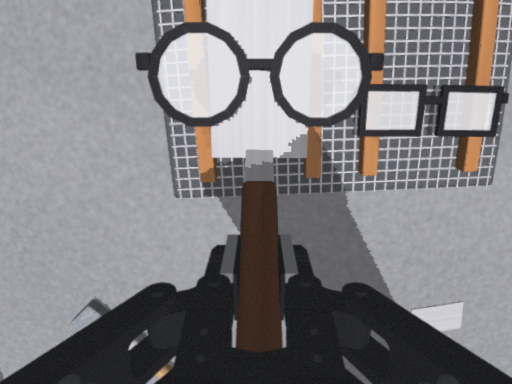

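The front sits centred and square on the blade, rims at (200,75) and (320,75): tool offset 84.1/1.1 mm, 0.2°. Carry it towards the light box, stopping short to measure the bars.

```bash
python3 -m inch '{"xyz":[[0,0.1,0],[0,0.2,0],[0,0.3,0],[0,0.4,0],[0,0.45,0],[0,0.45,0],[0,0.45,0],[0,0.45,0],[0,0.45,0],[0,0.45,0],[0,0.45,0],[0,0.45,0],[0,0.45,0],[0,0.45,0],[0,0.4,0],[0,0.3,0],[0,0.2,0],[0,0.1,0],[0,0,0],[0,0,0]],"twist":[0,0,0,0,0.1,0.1,0.1,0.1,0.1,0.1,0.1,0.1,0.1,0.07,0,0,0,0,0,0]}'
python3 fr.py wrist7
python3 - <<'E'
from h import *
for f in ("wrist7","scene"):
    if f=="scene": snap("scene","scene7"); f="scene7"
    i,rgb,d=load(f); C=cloud(i,d)
    reg=(C[...,0]>480)&(C[...,0]<760)&(C[...,1]>-380)&(C[...,1]<-140)&(d>0)
    for m,s,c in comps(reg&(abs(C[...,2]-61)<5),100): show(f+" bar",i,m,61)
    for m,s,c in comps(reg&(abs(C[...,2]-45)<4),1000): show(f+" top",i,m,45)
E
```

```text
time_s: 15.9
tool_pos: [516.3, -72.2, 184.3]
ee_rot: [-3.141, 0.0, -0.016]
wrist_force: [-0.3, 0.2, -1.9]
grip_width: 0.193
grip_force: 88.0
dark [ 135   23  248  103 5693] (array([84.4,  0.7]), 132.7, 53.1, -89.96) [89.7 -1.8 57.3]
wrist7 bar px 423.0 88.0 2910 [ 589.2 -197.8] 108.4 16.4 -0.92
wrist7 top px 439.0 80.0 20290 [ 597.2 -220.9] 140.9 127.6 89.67
scene7 bar px 138.0 181.0 215 [ 587.8 -293.1] 111.3 18.0 -0.16
scene7 bar px 169.0 193.0 210 [ 589.8 -197.6] 111.7 16.4 -0.96
scene7 top px 147.0 201.0 3319 [ 619.7 -244.6] 205.9 186.5 89.14
```

View pics/wrist7v.png

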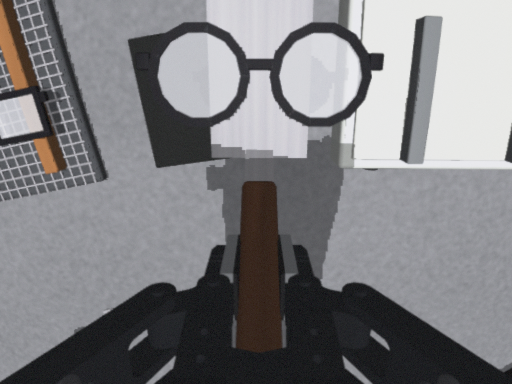

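The front is unmoved on the blade. The right-hand image edge shows the first support bar at (423,90). Now above the box, to measure both bars beside the blade.

```bash
python3 -m inch '{"xyz":[[-0.014,0.1,0],[-0.014,0.2,0],[-0.014,0.3,0],[-0.014,0.4,0],[-0.014,0.45,0],[-0.014,0.45,0],[-0.014,0.4,0],[-0.014,0.3,0],[-0.014,0.2,0],[-0.014,0.1,0],[0,0,0.05],[0,0,0.1],[0,0,0.15],[0,0,0.1],[0,0,0.05],[0,0,0],[0,0,0]],"twist":[0,0,0,0,0,0,0,0,0,0,0,0,0,0,0,0,0]}'
python3 fr.py wrist8
python3 - <<'E'
from h import *
s=robot.get_state(); p=s["tool_pos"]; print(p.round(1),s["ee_rot"].round(4))
i,rgb,d=load("wrist8"); C=cloud(i,d)
reg=(C[...,0]>480)&(C[...,0]<760)&(C[...,1]>-380)&(C[...,1]<-100)&(d>0)
g=cv2.cvtColor(rgb,cv2.COLOR_RGB2GRAY)
for m,s,c in comps(reg&(abs(C[...,2]-61)<3)&(g<140),100):
    show("bar",i,m,61); P=C[m]
    for x in (540,546,552,558):
        q=P[abs(P[:,0]-x)<3]; 
        if len(q)>5: print(x,q[:,1].min().round(1),q[:,1].max().round(1))
    print("xmin",np.percentile(P[:,0],[0.5,2,98,99.5]).round(1))
m=reg&(abs(C[...,2]-45)<3); P=C[m]; print("top xmin",np.percentile(P[:,0],[.2,1]),"y",np.percentile(P[:,1],[.2,1,99,99.8]))
i,rgb,d=snap("side","side8"); C=cloud(i,d)
E
```

```text
time_s: 18.12
tool_pos: [505.0, -246.8, 157.5]
ee_rot: [3.142, -0.0, -0.017]
wrist_force: [-0.3, -0.2, -1.4]
grip_width: 0.194
grip_force: 88.0
dark [ 136   22  247  105 5628] (array([84.4,  0.9]), 131.8, 54.0, -89.86) [89.7  1.4 57.4]
[ 505.  -246.7  157.5] [ 3.1415e+00 -3.0000e-04 -1.7100e-02]
bar px 194.0 137.0 119 [ 550.9 -203.4] 30.0 10.0 23.19
540 -205.6 -204.2
546 -205.7 -204.3
552 -205.9 -204.4
558 -205.7 -194.6
xmin [535.1 536.  561.8 562.3]
bar px 320.0 142.0 122 [ 546.1 -294.1] 25.8 13.5 -0.84
540 -288.9 -287.7
546 -289.3 -287.9
552 -289.1 -287.8
558 -301.0 -288.3
xmin [533.  533.  557.9 558.4]
top xmin [532.86127353 534.34631738] y [-342.57192219 -341.83357816 -153.49547871 -152.61311382]
```

View pics/wrist8v.png

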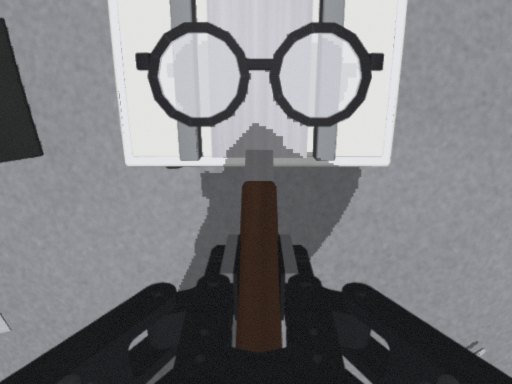

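Both bars show beside the blade at (187,135) and (325,140). I'll cross-check the edges by casting rays.

Run:
```python
from h import *
i,rgb,d=load("wrist8"); g=cv2.cvtColor(rgb,cv2.COLOR_RGB2GRAY); C=cloud(i,d)
for c in (188,190,325,323,150,360): print(c,g[128:172:2,c], C[128:172:4,c,2].round(0))
for r in (136,145): print(r,g[r,165:215],g[r,305:350])
```

```text
188 [147 149 144 145 147 145 146 147 147 144 146 146 145 145 147 146 151 227
 222 138 153 153] [61. 62. 60. 61. 61. 63. 61. 60. 60. 39. -0.]
190 [146 149 145 147 149 147 147 145 149 147 146 146 146 145 146 145 156 228
 222 134 151 155] [61. 60. 61. 61. 60. 60. 62. 60. 61. 40.  1.]
325 [147 149 148 148 147 149 151 149 145 145 148 148 147 149 147 148 125 154
 140 107  90  90] [61. 59. 60. 61. 60. 60. 61. 61. 61. 39. -0.]
323 [147 148 149 147 147 148 146 148 149 149 147 148 148 150 147 147 122 155
 140 108  90  91] [60. 60. 61. 60. 60. 61. 60. 62. 61. 38.  1.]
150 [227 226 228 229 228 229 226 227 228 227 227 228 228 227 215 228 228 228
 221 154 146 149] [46. 45. 46. 45. 43. 44. 44. 40. 40. 39. -0.]
360 [228 229 228 228 228 229 229 228 227 228 227 227 227 227 202 228 228 228
 221 149 133  95] [44. 44. 44. 45. 45. 44. 45. 40. 41. 38.  1.]
136 [227 228 227 227 228 227 228 227 227 227 228 227 212 158 137 146 146 145
 146 144 145 147 146 147 147 149 147 147 148 148 143 130 100  66  54  79
 169 219 226 228 227 227 228 226 227 223 205 191 191 190] [192 195 209 225 227 227 226 217 124  58  53  65 104 130 149 150 149 148
 147 149 147 147 148 147 147 148 148 147 145 144 145 174 220 227 227 229
 228 228 227 227 226 228 227 228 227]
145 [227 227 227 227 227 227 228 227 227 227 228 228 227 205 152 141 145 144
 142 145 146 146 145 145 146 147 147 147 146 147 146 117 100  82  61  60
 100 199 226 228 228 227 227 228 228 225 210 193 190 191] [196 199 221 227 228 228 228 218  97  54  54  77 119 144 149 152 150 150
 149 149 150 148 148 149 148 150 146 149 146 142 147 193 224 227 228 228
 228 228 227 227 228 227 228 227 226]
```

Run:
```python
from h import *
i,_,_=load("wrist8")
print(plane(i,[[177.7,136],[195.7,136],[317.6,136],[335.7,136],[178.6,145],[196.2,145],[317.2,145],[335.3,145],[189,160.3],[324,160.3]],61).round(1))
print(plane(i,[[150,156],[360,156]],45).round(1),plane(i,[[150,165],[360,165]],40).round(1))
```

```text
[[ 551.9 -192.4   61. ]
 [ 551.6 -204.9   61. ]
 [ 550.2 -288.6   61. ]
 [ 550.  -301.1   61. ]
 [ 545.6 -192.5   61. ]
 [ 545.4 -204.8   61. ]
 [ 543.9 -288.6   61. ]
 [ 543.7 -301.2   61. ]
 [ 534.6 -198.9   61. ]
 [ 533.  -293.7   61. ]]
[[ 535.  -165.8   45. ]
 [ 532.2 -324.2   45. ]] [[ 526.8 -163.2   40. ]
 [ 524.  -326.3   40. ]]
```

The seat is at (588.8,-247.4), yaw -0.017, and the front is now over (589.4,-249.0). Correct by (-0.6,+1.6) mm and lower gently.

```bash
python3 -m inch '{"xyz":[[-0.01,-0.027,0.05],[0,0,0.1],[0,0,0.12],[0,0,0.1],[0,0,0.06],[0,0,0.03],[0,0,0.03],[0,0,0.03],[0,0,0.03],[0,0,0.03],[0,0,0.03],[0,0,0.03],[0,0,0.03],[0,0,0.03],[0,0,0],[0,0,0]],"twist":[0,0,0,0,0,0,0,0,0,0,0,0,0,0,0,0]}'
python3 fr.py wrist9
python3 - <<'E'
from h import *
a=snap("side","side9")[1]; b=snap("scene","scene9")[1]; w=load("wrist9")[1]
cv2.imwrite("pics/m9.png",np.hstack([cv2.resize(w,(400,300)),cv2.resize(b[155:250,90:215],(400,300),interpolation=3)])[:,:,::-1])
E
```

```text
time_s: 20.23
tool_pos: [504.3, -245.1, 115.3]
ee_rot: [3.142, -0.0, -0.017]
wrist_force: [-0.7, -0.9, -1.7]
grip_width: 0.198
grip_force: 88.0
dark [ 131    0  258  157 6690] (array([81.9,  1.1]), 131.9, 83.9, 89.67) [89.4  0.3 49.8]
```

View pics/m9.png

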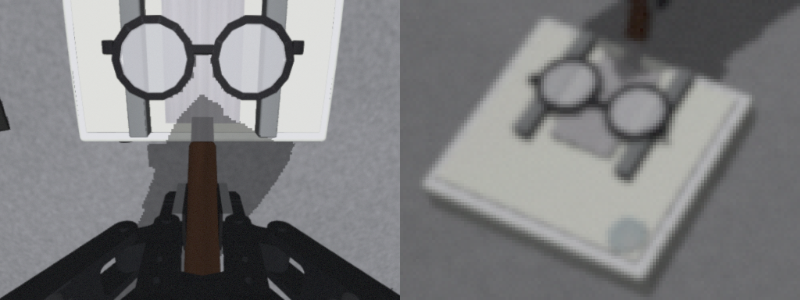

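The front rests on both bars. Its underside is now about 7 mm above the blade. Draw the blade straight out.

```bash
python3 -m inch '{"xyz":[[-0.05,0,0],[-0.1,0,0],[-0.15,0,0],[-0.2,0,0],[-0.2,0,0],[-0.2,0,0],[-0.2,0,0],[-0.2,0,0],[-0.2,0,0],[-0.15,0,0],[-0.05,0,0],[0,0,0],[0,0,0]],"twist":[0,0,0,0,0,0,0,0,0,0,0,0,0]}'
python3 goto.py 497 -7.3 180 0.115
python3 - <<'E'
from h import *
i,rgb,d=snap("scene","scene10"); C=cloud(i,d); g=cv2.cvtColor(rgb,cv2.COLOR_RGB2GRAY)
cv2.imwrite("pics/m10.png",cv2.resize(rgb[155:250,90:215],(600,456),interpolation=3)[:,:,::-1])
reg=(C[...,0]>540)&(C[...,0]<640)&(C[...,1]>-330)&(C[...,1]<-165)
print(g[155:250,90:215][reg[155:250,90:215]].min())
for t in (40,50,60):
  for m,s,c in comps(reg&(g<t),60): show(t,i,m,65)
E
```

```text
time_s: 22.0
tool_pos: [402.7, -243.3, 115.3]
ee_rot: [3.141, -0.0, -0.017]
wrist_force: [0.0, 1.4, -0.8]
grip_width: 0.196
grip_force: 88.0
tool mm [  90.3 -237.6  -64.7] shares [ 1.505 -3.959 -1.078] twist -0.879 t 22.0
38
```

Run:
```python
from h import *
i,rgb,d=load("scene10"); C=cloud(i,d); g=cv2.cvtColor(rgb,cv2.COLOR_RGB2GRAY)
reg=(C[...,0]>555)&(C[...,0]<625)&(C[...,1]>-330)&(C[...,1]<-165)
for t in (70,80,90):
  for m,s,c in comps(reg&(g<t),60):
    show(t,i,m,65)
    cs,h=cv2.findContours(m.astype(np.uint8),cv2.RETR_CCOMP,cv2.CHAIN_APPROX_NONE)
    L=np.array([cv2.fitEllipse(plane(i,c.reshape(-1,2),63)[:,:2].astype(np.float32))[0] for c,hh in zip(cs,h[0]) if hh[3]>=0 and cv2.contourArea(c)>60])
    if len(L)==2: L=L[L[:,1].argsort()];v=L[1]-L[0]; print(L.round(1).tolist(),"mid",L.mean(0).round(1),np.degrees(np.arctan2(-v[0],v[1])).round(2))
```

```text
80 px 144.0 188.0 70 [ 603.  -267.8] 55.1 26.4 -58.87
80 px 169.0 195.0 74 [ 592.3 -194.2] 59.2 33.7 -22.66
90 px 143.0 187.0 100 [ 598.  -272.8] 65.8 41.6 -63.44
90 px 169.0 195.0 99 [ 591.9 -195. ] 63.0 40.3 -22.63
```

View pics/m10.png

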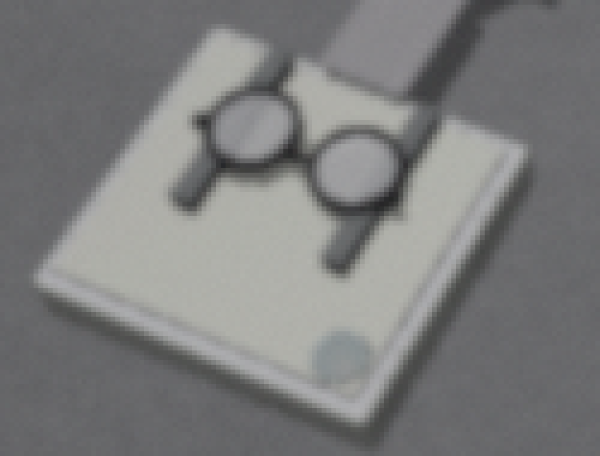

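The crop shows the front lying centred across both bars, rims at (253,130) and (358,170), with the blade withdrawn at (390,50). I'll rise and take a numerical check on the way back.

```bash
python3 -m inch '{"xyz":[[0,0,-0.2],[0,0,-0.4],[0,0,-0.4],[0,0,-0.4],[0.32,-0.34,0],[0.32,-0.34,0],[0.32,-0.34,0],[0.32,-0.34,0],[0.32,-0.34,0],[0,0,0],[0,0,0]],"twist":[0,0,0,0,0,0,0,0,0,0,0]}'
python3 - <<'E'
from h import *
i,rgb,d=snap("wrist","wrist11"); C=cloud(i,d); g=cv2.cvtColor(rgb,cv2.COLOR_RGB2GRAY)
reg=(C[...,0]>480)&(C[...,0]<700)&(C[...,1]>-330)&(C[...,1]<-165)&(d>0)
for m,s,c in comps(reg&(g<75)&(abs(C[...,2]-65)<6),150):
    show("front",i,m,66)
    cs,h=cv2.findContours(m.astype(np.uint8),cv2.RETR_CCOMP,cv2.CHAIN_APPROX_NONE)
    L=np.array([cv2.fitEllipse(plane(i,c.reshape(-1,2),64)[:,:2].astype(np.float32))[0] for c,hh in zip(cs,h[0]) if hh[3]>=0 and cv2.contourArea(c)>300])
    if len(L)==2: L=L[L[:,1].argsort()];v=L[1]-L[0]; print(L.round(1).tolist(),"mid",L.mean(0).round(1),np.degrees(np.arctan2(-v[0],v[1])).round(2))
for m,s,c in comps(reg&(abs(C[...,2]-61)<3)&(g>85)&(g<170),60): show("bar",i,m,61)
E
python3 goto.py 497 -7.3 110 0.112
```

```text
time_s: 23.42
tool_pos: [499.7, -143.3, 199.7]
ee_rot: [3.141, 0.0, -0.017]
wrist_force: [1.0, 0.8, -1.3]
grip_width: 0.198
grip_force: 88.0
front px 390.0 69.0 2657 [ 588.3 -249.1] 126.9 53.0 89.39
[[587.8, -280.6], [589.1, -214.4]] mid [ 588.5 -247.5] -1.17
bar px 330.0 20.0 724 [ 623.4 -199.8] 32.5 13.5 -0.88
bar px 453.0 20.0 667 [ 625.3 -295.3] 32.3 13.5 -0.7
bar px 325.0 120.0 670 [ 553.2 -198.5] 36.6 13.4 -0.72
bar px 440.0 123.0 566 [ 549.7 -293.7] 33.0 14.2 -1.2
tool mm [  -5.  -136.2   89.6] shares [-0.084 -2.27   1.494] twist -0.866 t 23.48
```

The front's middle is (588.5,-247.5) at yaw -1.1°, within 1 mm of the seat and square to the bars. Return the lifter to the pad.

```bash
python3 -m inch '{"xyz":[[0,0,0],[0.05,-0.44,0],[0.05,-0.44,0],[0.05,-0.44,0],[0.05,-0.44,0],[0.05,-0.44,0],[0,0,0.3],[0,0,0.4],[0,0,0.4],[0,0,0.3],[0,0,0.2],[0,0,0],[0,0,0]],"twist":[-0.866,0,0,0,0,0,0,0,0,0,0,0,0]}'
python3 goto.py 499 -9.5 68 0.112
```

```text
time_s: 25.1
tool_pos: [500.4, -10.3, 104.0]
ee_rot: [-3.142, -0.001, 0.113]
wrist_force: [0.2, 0.5, -0.5]
grip_width: 0.194
grip_force: 88.1
tool mm [-1.3 -0.9 36. ] shares [-0.022 -0.016  0.599] twist 0.004 t 25.1
```

```bash
python3 -m inch '{"xyz":[[-0.02,-0.01,0.12],[0,0,0.15],[0,0,0.12],[0,0,0.08],[0,0,0.05],[0,0,0.03],[0,0,0.03],[0,0,0.02],[0,0,0],[0,0,0]],"twist":[0,0,0,0,0,0,0,0,0,0]}'
```

```text
time_s: 26.35
tool_pos: [498.8, -9.6, 67.8]
ee_rot: [-3.141, -0.0, 0.113]
wrist_force: [-4.2, 0.4, 9.2]
grip_width: 0.198
grip_force: 89.9
```

The pad contact force matches the one at the pick. Release and rise straight up.

```bash
python3 -m inch '{"xyz":[[0,0,0],[0,0,0],[0,0,0],[0,0,0],[0,0,0],[0,0,0],[0,0,0],[0,0,0],[0,0,-0.1],[0,0,-0.3],[0,0,-0.5],[0,0,-0.5],[0,0,-0.5],[0,0,-0.4],[0,0,0],[0,0,0]],"twist":[0,0,0,0,0,0,0,0,0,0,0,0,0,0,0,0]}' 85
python3 - <<'E'
from h import *
i,rgb,d=snap("wrist","wrist12"); C=cloud(i,d); g=cv2.cvtColor(rgb,cv2.COLOR_RGB2GRAY)
reg=(C[...,0]>500)&(C[...,0]<660)&(abs(C[...,1])<60)&(C[...,2]<15)
for m,s,c in comps(reg&(g>150),800): show("blade",i,m,6); print(np.median(C[m],0).round(1))
b=snap("scene","scene12")[1]
cv2.imwrite("pics/m12.png",np.hstack([cv2.resize(rgb,(400,300)),cv2.resize(b[140:335,90:350],(400,300),interpolation=3)])[:,:,::-1])
E
```

```text
time_s: 28.35
tool_pos: [498.5, -9.6, 205.1]
ee_rot: [-3.141, 0.0, 0.113]
wrist_force: [-0.2, 0.0, 0.0]
grip_width: 0.995
grip_force: 0.0
blade px 259.0 78.0 5567 [581.5  -1.1] 88.9 56.1 6.45
[584.3  -0.7   5.7]
blade px 209.0 138.0 853 [525.   41.6] 47.3 34.1 -1.85
[ 5.189e+02  4.450e+01 -3.000e-01]
```

View pics/m12.png

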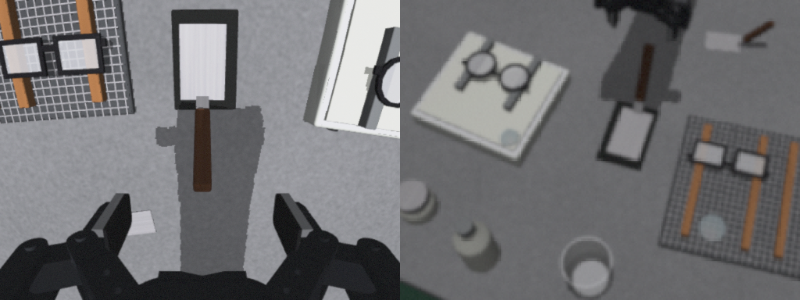

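The lifter lies flat on its pad (wrist tile (203,65)). The round front is on the bars (scene tile (498,70)), the square front is untouched, and the gripper is clear.

```bash
python3 -c "
from bench import robot; print(robot.finish_job())"
```

```text
the job is handed in; nothing more can be done
None
```

I handed the job in at about 28 s of the 61 s allowed: the round front rests on the light box bars, within about 1 mm of the seat and square to them by my measurements. The lifter is back flat on its pad, the square front is where it was, and the gripper never touched the round front.

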